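# Hang the size gauge and close the press guard

## Robot

A 6-joint arm with a two-finger parallel gripper is mounted at the origin on the work surface. World frame = base frame: x ahead of the robot, y to its left, z up, the work surface at z = 0. Lengths are in m, angles in degrees, forces in N, time in s.
With the tool pointing down it reaches from about 0.35 to 0.875 m from the base axis. Payload 4.2 kg.
Tool frame: the origin (TCP) lies midway between the tips of the shut fingers; the grasp point (between the pads) lies 19 mm behind it; z points along the fingers, y is the line along which they close (so a half turn about z gives the same grasp; the last joint's range is limited). The gripper opens to 87 mm and grips with 3 to 60 N. Pads are 19 mm wide; open, the fingers measure 117 mm over their backs; the gripper's body (75 mm by 190 mm) begins 51 mm behind the grasp point.
Start: joints at [-49.011, 22.042, 0.453, 0, -68.411, -14.817], TCP at [0.276, -0.561, 0.223] pointing down, gripper open.
Joint ranges: [-179.83, 179.83], [-69.29, 118.12], [-61.27, 80.66], [-181.25, 117.63], [-171.15, -9.14], [-177.46, 177.46]. Speed limits (degrees/s): [159.86, 159.86, 180, 180, 180, 180].

## Interface

Orientations are given as [roll, pitch, yaw] about the fixed x, y, z axes, in that order (R = Rz(yaw) Ry(pitch) Rx(roll)).
In Python, from workcell import env gives the robot as it stands. The module is installed in compiled form; this text tells all that it offers. Calls block until the motion is done:
- env.goto(position, orientation): joint-space move of the TCP to a pose.
- env.move_straight(position, rotation=None, rate=0.15, force_limit=None): straight line of the TCP; rotation=None keeps the orientation; rate is the mean speed in m/s. With force_limit (N) it stops when the force on the tool has changed by that much, and returns True; else False.
- env.set_joints(angles): joint-space move.
- env.gripper_to(opening, grasp_force=None): opening from 0.0 (shut) to 1.0 (fully open); grasp_force is the grip in N (None keeps the last); returns when the fingers have stopped.
- env.dwell(seconds).
- env.inverse_kinematics(position, orientation): joint angles nearest the present ones, or None.
- env.read_state(): the state.
- env.grab_frame(name): name is "side" or "top" or "wrist"; returns a dict with "image" (384x512x3 uint8, blue, green, red), "fx", "fy", "cx", "cy" (pixels), "position" and "orientation" of the camera in the world. Camera axes: x right, y up, looking along -z (the intrinsics and any distortion apply to the point x, -y, -z); pixel columns grow to the right and rows downward; lengths in m; the calibration is good to about 2 mm. The wrist camera is an equidistant fisheye: a pixel r from the principal point sees the ray r / f radians off the axis. A picture is of the moment at which its call begins. There is no depth.
A pose or a line that the arm cannot do raises env.Unreachable and nothing moves.
- env.close_job(): hands the job in; it is judged then, once.
Trained networks look in a picture, given as the dict that the camera call returned (one of the last four; its "shot" number tells which), for a name from the list of things; names that differ only in an ending like _2 or _b are one class to them, and where a whole thing is asked for, a point or a joint stands for the part that bears it (a point fixed in the world has none). Each returns a list of dicts, best first, with "score" (0 to 1); they miss things now and then, are a little off and sometimes report something else, mostly with a low value. They report only what shows in the picture. A call takes as long as a camera call. They do not tell look-alikes from the thing itself.
- env.search_frame(picture, thing): "xyz" ([x, y, z] in m, in world coordinates, good to about 4 mm: the middle of the surface that is visible of it).
- env.trace(picture, thing): "mask" (384x512 bool, what is visible of it).
The state is a dict: "clock": time; "joint_positions": joint angles; "qvel": joint speeds; "joint_torque": joint torques, N m; "position": TCP position; "tool_rot": TCP orientation; "force": force on the tool from outside, world axes, zero at the start; "wrist_torque": the same for the moment, N m; "opening": opening from 0.0 (shut) to 1.0 (fully open); "finger_force": force on a finger pad.
Only numpy, scipy, OpenCV 4.12 (cv2) and the standard library are available. Lean on these libraries where they do the work, as an engineer would, in place of code of your own. Each camera call takes 0.05 s, during which the arm holds its last target. There are 200 camera calls.

## Task

Set up the marking press: take the graduated size gauge (the plate with the window) out of the wooden rack and hang it by its window on the press's hook, with its graduated face pointing outward (away from the column, towards the guard), and let go of it. Then push the sliding guard fully home, so that its tongue sits all the way in the interlock switch. If the guard is in the way, push it further open first; leave the blank plate in its slot and do not disturb the other things on the bench.

Things in the scene. Friction and masses are not known exactly. Their poses are not given: they have to be found in the camera images.
- press: Fixed press: base plate 12 mm thick (x -170 to 60, y -210 to 130 mm in its frame) and a mint column, front face at x = 0, 90 mm wide, 50 mm deep, top 158 mm above the bench. Origin: on the bench below the hook's root. Its -x axis points OUTWARD, as the hook does; z up. Place and yaw vary. The guard slides along its y at x = -130 mm.
- hook_root (a point): Where the hook leaves the column, on the axis of its rod (8 mm round, level), 150 mm above the bench.
- hook_tip (a point): Outer end of the hook's level rod, on its axis, 90 mm outward (press -x) from hook_root and 150 mm above the bench. Here the rod turns up: the lip leans 4 mm further outward and its rounded top is 166 mm above the bench (12 mm above the rod's top).
- gauge: Size gauge: loose metal plate 8 mm thick (x), 90 mm wide (y), 150 mm tall (z), about 0.2 kg. Origin: middle of its lower edge. Window 24 mm wide, z 74 to 102 mm; body's top z 112 mm; above it a grip tab 34 mm wide to z 150 mm. The face towards its -x has black graduations and a dial ring; the other is plain. Starts upright in one of the rack's slots.
- opening (a point): Centre of the gauge's window, 88 mm above the gauge's lower edge.
- blank: Blank plate with the same outline, tab and 8 mm thickness as the gauge but no window and no graduations; origin: middle of its lower edge. Stands in the rack's other slot; leave it there.
- rack: Fixed wooden rack, 155 mm (x) by 130 mm (y). Origin: centre of its underside. Two slots along its y, centred at x = -37.5 and +37.5 mm, 10 mm wide, floor 12 mm above the bench, slot walls up to 44 mm above the bench. Plates stand in them with the same axes as the rack.
- guard (a joint): How far the guard is open, m: 0 = fully home (tongue in the switch), 0.13 = fully open, at a stop. Opens along press -y, closes along +y; about 2 N of friction, stays where left. Clear panel, 130 mm wide (y), 10 mm thick, top 160 mm above the bench, centred at press y = -(joint value), so in front of the hook when home; a flat tongue 38 to 52 mm up juts 35 mm from its +y edge.
- guard_handle (a point): Centre of the guard's handle: a black upright block 20 x 20 mm, from 160 to 205 mm above the bench, in the middle of the panel's top edge. Its centre is 182 mm above the bench. Push it sideways along the press's y.
- switch_mouth (a point): Centre of the interlock switch's slot mouth (6 x 20 mm, facing press -y), 45 mm above the bench, at press x = -130, y = 71 mm. The switch is a fixed black block 34 x 50 mm (x, y), top 90 mm above the bench.
- tin: Closed tin, 68 mm across, 95 mm tall, origin at the centre of its underside; leave alone.
- last: Teal plastic shoe last lying sole down, 216 mm long (its x), 64 mm wide, 72 mm tall; leave alone.
- hammer: Hammer lying on the bench, about 260 mm long; leave alone.
- pincers: Steel pincers lying flat, 170 mm long, 16 mm thick; leave alone.
- brush: Brush lying on the bench, about 190 mm long; leave alone.
- pot: Open steel pot 72 mm across, 85 mm tall; leave alone.
- spool: Wooden cylinder 56 mm across, 60 mm tall; leave alone.
Not all that is in view belongs to the job. What is shaped like the gauge but blue or purple is not meant.

How it is judged (in metres and radians):
On the way, in this order (a step that is already met when the one before it is completed fails the run):
1. the gauge hangs on the hook by its window, graduated face outward, released (x of opening in the frame of press between -0.088 and -0.004 m and y of opening in the frame of press between -0.016 and 0.016 m and z of opening in the frame of press between 0.128 and 0.15 m and x of hook_tip in the frame of gauge below -0.004 m and x of hook_root in the frame of gauge above 0.004 m and angle between the x axis of gauge and the x axis of press, either way round below 0.35 rad and angle between gauge's own z axis and vertical below 0.2 rad and contact force between gauge and the fingers below 0.1 N), for 0.3 s.
2. the guard is fully home, its tongue in the switch (value of joint guard below 0.005 m), for 0.2 s.
At the end, for the whole second after the job is handed in: The hook's rod passes through the gauge's window and carries it, hanging upright (within 0.2 rad) and square to the hook (within 0.35 rad), graduated face on the hook tip's side, released and at rest; the guard is home within 5 mm; the blank plate is still in its slot (within 30 mm) (all of step 1 and value of joint guard below 0.005 m and linear speed of gauge below 0.03 m/s and angular speed of gauge below 0.3 rad/s and distance of blank from where it was at the start of the episode below 0.03 m); the robot touches nothing.
It fails at once if the blank plate is pulled out or knocked over (moved over 30 mm) (distance of blank from where it was at the start of the episode above 0.03 m).
It fails at once if a bystander is moved by more than 40 mm (distance of any of tin, last, hammer, pincers, brush, pot, spool from where it was at the start of the episode above 0.04 m).
It also fails if it takes over 72 s, if anything falls off the work surface, if the arm or the gripper's body presses on something with over 40 N, if the wrist force passes 120 N, or if a joint passes its speed limit or range.

## Working session

There is one attempt and no reset: what is moved stays moved. The work goes in short steps, each a Python script; the robot and the scene stay as the last script left them, time stands still between calls to the robot, and variables do not carry over. Pictures are saved under pics/ and viewed, at most 10 in all, crops included, and the job is handed in when it is done.

```bash
mkdir -p pics; python3 - <<'E'
from workcell import env
import cv2,numpy as np
ims=[]
for c in ("side","top"):
    p=env.grab_frame(c); cv2.imwrite(f"pics/{c}0.png",p["image"]); ims.append(p["image"])
    print(c,p["position"],p["orientation"],p["fx"],p["fy"],p["cx"],p["cy"],p.keys())
    for t in ["gauge","opening","blank","rack","press","hook_tip","hook_root","guard","guard_handle","switch_mouth"]:
        try: r=env.search_frame(p,t)
        except Exception as e: print(t,e); continue
        print(t,[(np.round(d["xyz"],3).tolist(),round(d["score"],2)) for d in r[:4]])
cv2.imwrite("pics/a.png",cv2.resize(ims[0],(800,600),interpolation=cv2.INTER_CUBIC))
cv2.imwrite("pics/b.png",cv2.resize(ims[1],(800,600),interpolation=cv2.INTER_CUBIC))
print(env.read_state())
E
```

```text
side [-0.14944134  0.70960898  0.87694728] [  54.22747752   -1.09388574 -140.42428643] 462.67379190383815 462.67379190383815 249.40818571489663 192.49253285874636 dict_keys(['image', 'fx', 'fy', 'cx', 'cy', 'position', 'orientation', 'shot'])
gauge [([0.5, -0.162, 0.098], 0.96), ([0.429, -0.376, 0.072], 0.96), ([0.301, -0.167, 0.071], 0.77), ([0.191, -0.3, 0.083], 0.46)]
opening [([0.503, -0.16, 0.098], 0.88), ([0.297, -0.167, 0.072], 0.86), ([0.189, -0.299, 0.08], 0.71), ([0.433, -0.373, 0.075], 0.6)]
blank [([0.464, -0.218, 0.098], 0.88)]
rack [([0.482, -0.191, 0.012], 0.89)]
press [([0.496, 0.264, 0.018], 0.81)]
hook_tip [([0.497, 0.264, 0.018], 0.93)]
hook_root [([0.417, -0.053, 0.058], 0.57)]
guard [([0.614, 0.229, 0.102], 0.81)]
guard_handle [([0.613, 0.229, 0.104], 0.57)]
switch_mouth [([0.495, 0.268, 0.017], 0.59)]
top [ 0.22221428 -0.10978622  1.4132821 ] [ 12.92487591   0.21619976 -86.63964179] 466.8062339538522 466.8062339538522 246.28174277116557 197.45037985363302 dict_keys(['image', 'fx', 'fy', 'cx', 'cy', 'position', 'orientation', 'shot'])
gauge [([0.429, -0.383, 0.09
[... 612 characters left out ...]
2], 0.64)]
{'clock': 1.1, 'joint_positions': array([-4.90113000e+01,  2.20429096e+01,  4.53272706e-01,  5.70384354e-04,
       -6.84108238e+01, -1.48166965e+01]), 'qvel': array([ 0.03003108, -0.00497411, -0.0736742 , -0.02623745, -0.02115709,
        0.00767439]), 'joint_torque': array([-2.25846193e-04, -3.90480173e+01,  1.87622184e+01,  4.22455877e+00,
        1.54533569e-02, -3.81156781e-05]), 'position': array([ 0.2756843 , -0.5609001 ,  0.22254301]), 'tool_rot': array([ 1.79999690e+02, -6.30551396e-04, -1.53827787e+02]), 'force': array([ 0.17879179,  0.86751926, -0.99469562]), 'wrist_torque': array([0.03534961, 0.01376995, 0.00217677]), 'finger_force': 0.0, 'opening': 0.9967784986732454}
```

View pics/a.png

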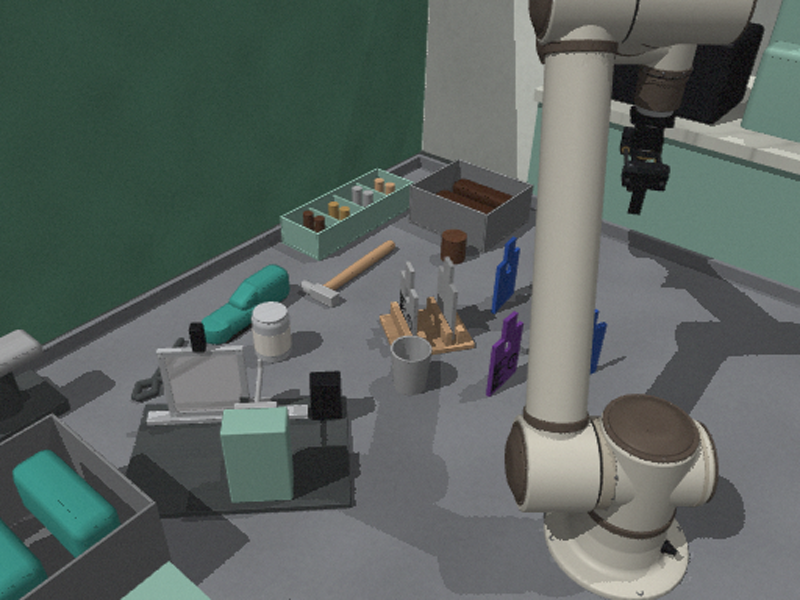

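View pics/b.png

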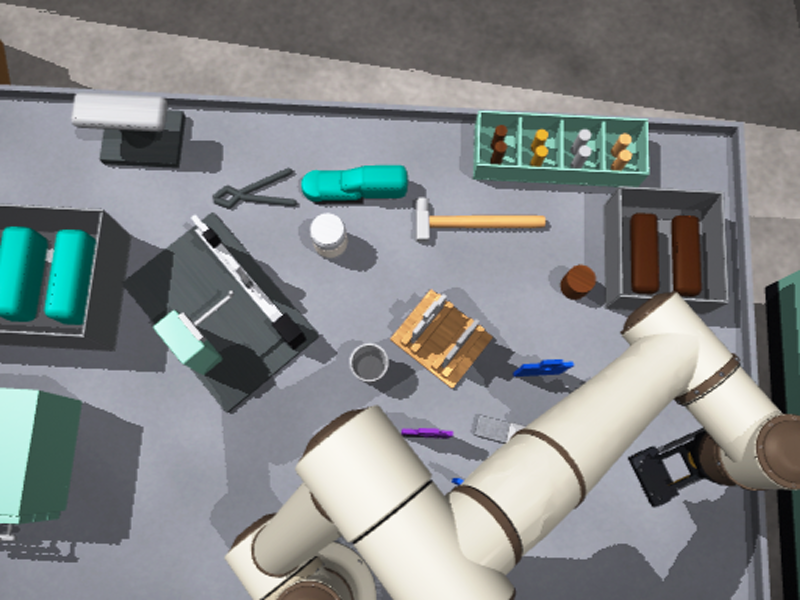

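In the side view (800x600), the plates in the rack are a windowed one at (408,290) with dark marks and a blank at (447,290). The blue (507,275), blue (598,340) and purple (505,350) look-alikes are excluded by colour. The press is at (255,440), with its guard at (205,380) and its switch at (325,395). I'll enlarge to confirm the gauge and read the geometry.

```bash
python3 - <<'E'
import cv2,numpy as np
a=cv2.imread("pics/side0.png");b=cv2.imread("pics/top0.png")
def c(i,x,y,w=100,h=75): return cv2.resize(i[y:y+h,x:x+w],(400,300),interpolation=cv2.INTER_CUBIC)
print("scale4 origins: side(225,155) side(85,200)x2.67 top(95,130) top(240,175)")
o=np.vstack([np.hstack([c(a,225,155),c(a,85,200,150,112)]),np.hstack([c(b,95,130,110,82),c(b,240,175,80,60)])])
cv2.imwrite("pics/c.png",o)
E
```

```text
scale4 origins: side(225,155) side(85,200)x2.67 top(95,130) top(240,175)
```

View pics/c.png

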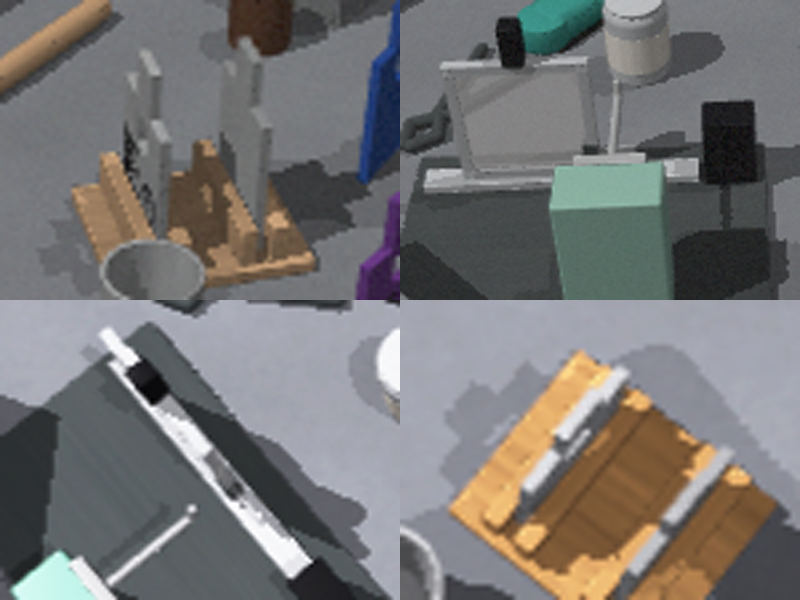

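The crop confirms the grey windowed plate in the rack's upper-left slot is the gauge. Its black graduations show on the outer side, which faces world (+x,+y). The blank is in the other slot. The guard handle sits at the far left of the rail, with the panel in front of the hook. Next I'll fit the press and rack poses from these pixels.

```bash
cat > h.py <<'E'
import numpy as np
from scipy.spatial.transform import Rotation as R
from scipy.optimize import least_squares
CAM={"side":([-0.14944134,0.70960898,0.87694728],[54.22747752,-1.09388574,-140.42428643],462.674,249.408,192.493),
"top":([0.22221428,-0.10978622,1.4132821],[12.92487591,0.21619976,-86.63964179],466.806,246.282,197.450)}
def proj(c,P):
    p,o,f,cx,cy=CAM[c]; q=R.from_euler("xyz",o,degrees=True).inv().apply(np.atleast_2d(P)-p)
    return np.c_[cx-f*q[:,0]/q[:,2], cy+f*q[:,1]/q[:,2]]
def w(pose,L):
    L=np.atleast_2d(L).astype(float); x,y,a=pose; c,s=np.cos(a),np.sin(a)
    return np.c_[x+c*L[:,0]-s*L[:,1], y+s*L[:,0]+c*L[:,1], L[:,2]]
def fit(obs,p0,soft=True):
    def f(p): return np.concatenate([(proj(c,w(p,np.array(L)/1000))-px).ravel() for c,L,px in obs])
    r=least_squares(f,p0,loss="soft_l1"); return r.x,f(r.x).reshape(-1,2).round(1)
E
python3 - <<'E'
from h import *
t=lambda x,y:(x/1.5625,y/1.5625)
s2=lambda x,y:(85+(x-400)/2.6667,200+y/2.6667)
t3=lambda x,y:(95+x/3.636,130+(y-300)/3.65)
obs=[("top",(-170,-210,12),t(215,212)),("top",(60,130,12),t(232,410)),("top",(-170,130,12),t(318,330)),
("top",(-95,0,166),t3(193,510)),("side",(-95,0,166),s2(617,82)),
("side",(50,-45,158),s2(552,208)),("side",(50,45,158),s2(665,205)),("side",(0,-45,158),s2(557,165)),("side",(0,45,158),s2(662,165))]
p,r=fit(obs,[.5,.3,np.radians(128)]);print("press",p[:2],np.degrees(p[2]));print(r.tolist())
for q in (0,.05,.1,.13):
    print(q,[(proj("top",w(p,[-.13,-q,.205]))),proj("side",w(p,[-.13,-q,.205]))])
print("handle obs",t3(147,378),s2(510,20))
print("tip",w(p,[-.09,0,.15]))
obs=[("top",(-77.5,65,12),t(430,290)),("top",(-77.5,-65,12),t(391,335)),("top",(77.5,-65,12),t(450,389)),("top",(77.5,65,12),t(495,340))]
k,r=fit(obs,[.48,-.19,np.radians(-128)]);print("rack",k[:2],np.degrees(k[2]),r.tolist())
print("gauge",w(k,[-.0375,0,.1]),"blank",w(k,[.0375,0,.1]))
E
```

```text
press [0.45426091 0.25150097] 135.0865112274527
[[-2.9, 0.2], [-2.8, 2.3], [0.8, 3.1], [-0.2, -0.5], [-0.3, -1.1], [-0.7, 0.3], [0.1, -1.0], [-0.4, -0.4], [1.6, -2.6]]
0 [array([[154.93648758, 175.01855599]]), array([[165.36996545, 207.42414338]])]
0.05 [array([[143.24887884, 161.73600107]]), array([[143.8998819 , 208.34957904]])]
0.1 [array([[131.71697616, 148.6304006 ]]), array([[122.25368177, 209.28260593]])]
0.13 [array([[124.87128422, 140.85051326]]), array([[109.18052204, 209.84610482]])]
handle obs (135.42904290429044, 151.36986301369862) (126.24948438144523, 207.49990625117186)
tip [[0.51799654 0.18795752 0.15      ]]
rack [ 0.49028406 -0.20044604] -128.52634184803983 [[2.5, -1.0], [-0.5, 0.9], [0.2, 0.2], [-0.8, -0.2]]
gauge [[ 0.51364185 -0.17110897  0.1       ]] blank [[ 0.46692627 -0.22978311  0.1       ]]
```

```bash
cat >> h.py <<'E'
PRESS=[0.45426,0.2515,np.radians(135.09)]
RACK=[0.4903,-0.2004,np.radians(-128.5)]
E
python3 - <<'E'
from h import *; from workcell import env; import cv2
P=lambda x,y,z: w(PRESS,[x,y,z])[0]
for n,pos,yaws in(("rack",[.51,-.17,.25],(-38.5,141.5)),("hook",P(-.1,0,.25),(-135,45))):
    for y in yaws: print(n,y,env.inverse_kinematics(pos,[180,0,y]))
env.gripper_to(0.0,20)
yaw=-135 if env.inverse_kinematics(P(-.13,0,.3),[180,0,-135]) is not None else 45
s=env.read_state(); env.move_straight(s["position"]+[0,0,.12],rate=.3)
env.goto(P(-.13,-.035,.32),[180,0,yaw])
f=env.grab_frame("wrist"); cv2.imwrite("pics/w1.png",f["image"]); np.save("w1.npy",np.r_[f["position"],f["orientation"],f["fx"],f["fy"],f["cx"],f["cy"]])
env.move_straight(P(-.13,-.035,.183),rate=.2)
hit=env.move_straight(P(-.13,-.18,.183),rate=.06,force_limit=12)
s=env.read_state(); print(hit,s["position"],s["force"],s["clock"],w([0,0,-PRESS[2]],s["position"]-np.r_[PRESS[:2],0]))
env.move_straight(P(-.13,-.08,.183),rate=.2); env.move_straight(P(-.13,-.08,.32),rate=.25)
g=env.grab_frame("side"); cv2.imwrite("pics/side1.png",g["image"])
o=np.hstack([f["image"],cv2.resize(g["image"][190:290,70:220],(288,192))[0:192] if 0 else np.zeros((384,0,3),np.uint8)])
E
```

```text
rack -38.5 [-1.14219640e+00  1.24034296e+01 -9.28103424e+00  2.54444375e-14
 -6.83155361e+01  5.26421964e+01]
rack 141.5 [-1.14219640e+00  1.24034296e+01 -9.28103424e+00 -2.54444375e-14
 -6.83155361e+01 -1.27357804e+02]
hook -135 [ 3.57322614e+01  1.41773716e+01 -6.92054791e+00 -2.54444375e-14
 -6.89020805e+01 -8.07322614e+01]
hook 45 [ 3.57322614e+01  1.41773716e+01 -6.92054791e+00  2.54444375e-14
 -6.89020805e+01  9.92677386e+01]
True [0.624017   0.23732857 0.18176814] [-0.58984601 -0.99897981  0.63609099] 8.225 [[-0.13022969 -0.10981118  0.18176814]]
```

View pics/w1.png

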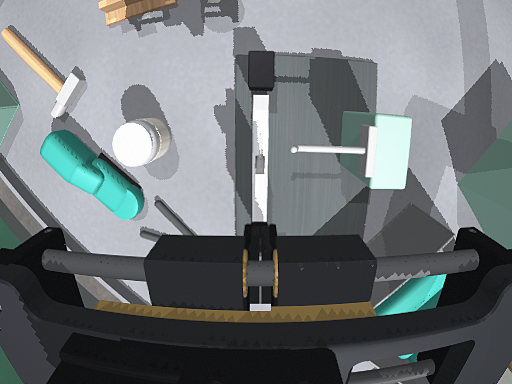

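The wrist view shows the lip top at (294,150), the column top at (377-411,114-188) and the switch top at (249-274,52-90). The guard hit its stop with the fingers at press y = -110 mm, so it's fully open. I'll refit the press pose with these points, then look at the gauge.

```bash
cat >> h.py <<'E'
_proj=proj
def proj(c,P):
    if isinstance(c,str) and c in CAM: return _proj(c,P)
    a=np.asarray(c) if not isinstance(c,str) else np.load(c)
    q=R.from_euler("xyz",a[3:6],degrees=True).inv().apply(np.atleast_2d(P)-a[:3])
    d=np.c_[q[:,0],-q[:,1]]; n=np.linalg.norm(d,axis=1); th=np.arctan2(n,-q[:,2])
    return a[8:10]+a[6]*th[:,None]*d/n[:,None]
E
python3 - <<'E'
from h import *; from workcell import env; import cv2
t=lambda x,y:(x/1.5625,y/1.5625)
s2=lambda x,y:(85+(x-400)/2.6667,200+y/2.6667)
t3=lambda x,y:(95+x/3.636,130+(y-300)/3.65)
W="w1.npy"
wo=[(W,(-94,0,166),(294,150)),(W,(50,45,158),(411,115)),(W,(50,-45,158),(406,188)),(W,(-147,121,90),(249,52)),(W,(-113,121,90),(273,52)),(W,(-113,71,90),(274,90)),(W,(-147,71,90),(249,90)),(W,(60,130,12),(377,60))]
so=[("top",(-95,0,166),t3(193,510)),("side",(-95,0,166),s2(617,82)),
("side",(50,-45,158),s2(552,208)),("side",(50,45,158),s2(665,205)),("side",(0,-45,158),s2(557,165))]
for o in (wo,wo+so):
    p,r=fit(o,PRESS); print(p[:2],np.degrees(p[2]),r.tolist())
print("tip px",proj(W,w(p,[[-.094,0,.166],[-.09,0,.15],[0,0,.15]])).tolist())
open("h.py","a").write(f"PRESS=[{p[0]},{p[1]},{p[2]}]\n")
# view rack
env.goto([.47,-.13,.33],[180,0,-38.5]); env.gripper_to(.55)
f=env.grab_frame("wrist"); np.save("w2.npy",np.r_[f["position"],f["orientation"],f["fx"],f["fy"],f["cx"],f["cy"]])
for k in("gauge","blank","rack","opening"): print(k,[(np.round(d["xyz"],3).tolist(),round(d["score"],2)) for d in env.search_frame(f,k)[:3]])
print("pred gauge",proj("w2.npy",w(RACK,[[-.0375,-.045,.124],[-.0375,.045,.124],[-.0375,-.017,.162],[-.0375,.017,.162],[.0375,0,.162]])).round().tolist(),env.read_state()["clock"])
cv2.imwrite("pics/w2.png",f["image"])
E
```

```text
[0.45573902 0.25306944] 135.50370263950748 [[0.6, 1.0], [2.5, 0.0], [1.5, 0.6], [-2.2, -0.1], [0.2, -0.4], [-0.5, -1.0], [-1.8, -0.8], [-0.3, 1.1]]
[0.45516385 0.25280031] 135.57093808824354 [[0.8, 0.6], [2.7, -0.5], [1.8, 0.1], [-2.1, -0.4], [0.2, -0.7], [-0.4, -1.4], [-1.7, -1.1], [-0.3, 0.7], [-0.8, -1.1], [-1.3, -1.0], [-1.2, 0.5], [-0.4, -1.0], [-1.2, -0.1]]
tip px [[294.83164828520523, 150.58027119545602], [296.72742853867965, 148.53818210689371], [371.768443032906, 149.61845467995872]]
gauge [([0.434, -0.38, 0.091], 0.97), ([0.204, -0.287, 0.057], 0.87), ([0.304, -0.18, 0.063], 0.8)]
blank []
rack [([0.587, 0.203, 0.018], 0.26)]
opening [([0.434, -0.38, 0.09], 0.8), ([0.514, -0.168, 0.125], 0.69), ([0.206, -0.283, 0.057], 0.62)]
pred gauge [[264.0, 159.0], [264.0, 86.0], [264.0, 140.0], [264.0, 109.0], [331.0, 126.0]] 12.4667
```

View pics/w2.png

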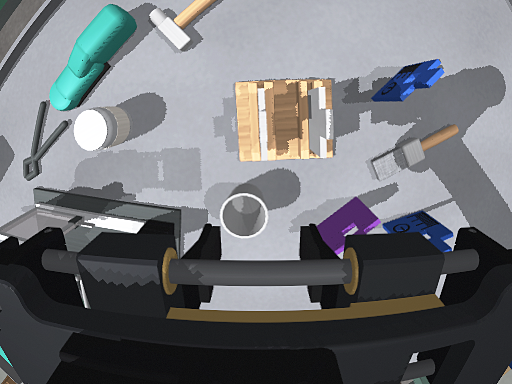

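The wrist view shows the rack at (285,120), with the gauge edge-on at x≈264 and the blank at x≈320. This matches the prediction, so I'll zoom once to refine.

```bash
python3 - <<'E'
import cv2
a=cv2.imread("pics/w2.png")[70:170,225:345]
cv2.imwrite("pics/d.png",cv2.resize(a,(720,600),interpolation=cv2.INTER_CUBIC))
E
```

```text
(no output)
```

View pics/d.png

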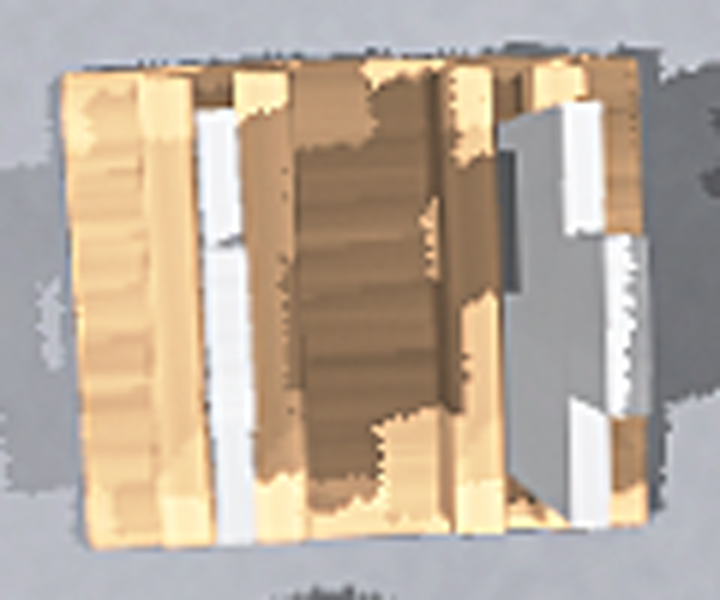

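```bash
python3 - <<'E'
from h import *
W="w2.npy"; c=lambda x,y:(225+x/6,70+y/6)
o=[(W,(-37.5,45,124),c(218,108)),(W,(-37.5,-45,124),c(236,542)),(W,(37.5,45,124),c(583,103)),(W,(37.5,-45,124),c(589,525)),(W,(37.5,17,162),c(627,235)),(W,(37.5,-17,162),c(627,415)),(W,(-37.5,17,162),c(230,244))]
p,r=fit(o,RACK);print(p[:2],np.degrees(p[2]),r.tolist(),w(p,[-.0375,0,.1]))
p2,r=fit(o[:2]+o[6:],RACK);print("gauge only",p2[:2],np.degrees(p2[2]),r.tolist(),w(p2,[-.0375,0,.1]))
open("h.py","a").write(f"RACK=[{p[0]},{p[1]},{p[2]}]\n")
E
```

```text
[ 0.4908114  -0.19943754] -125.96230222561391 [[-0.2, -0.2], [-0.0, -0.3], [-0.0, -0.5], [0.1, 0.5], [0.3, 0.2], [0.6, 0.2], [-0.9, 0.1]] [[ 0.51283338 -0.1690849   0.1       ]]
gauge only [ 0.49032256 -0.19957865] -126.19083293216966 [[0.3, -0.1], [0.1, -0.2], [-0.4, 0.2]] [[ 0.51246543 -0.1693141   0.1       ]]
```

```bash
python3 - <<'E'
from h import *; from workcell import env; import cv2
gy=np.degrees(RACK[2])+90; g=w(RACK,[-.0375,0,0])[0]
env.goto(g+[0,0,.25],[180,0,gy])
h=env.move_straight(g+[0,0,.126],rate=.15,force_limit=10); print("hit",h)
env.gripper_to(0.0,35); s=env.read_state(); z0=s["position"][2]; print(z0,s["opening"]*87,s["finger_force"],s["clock"])
env.move_straight(g+[0,0,.33],rate=.15)
s=env.read_state(); print(s["opening"]*87,s["finger_force"],s["force"])
np.save("z0.npy",z0)
yaw=np.degrees(PRESS[2])+90-360
env.goto(w(PRESS,[-.165,0,.33])[0],[180,0,yaw])
env.move_straight(w(PRESS,[-.165,0,.156-.088-.012+z0])[0],rate=.15,force_limit=15)
s=env.read_state(); print(s["position"],z0+.056,s["force"],s["clock"])
f=env.grab_frame("side"); t=env.grab_frame("wrist"); np.save("w3.npy",np.r_[t["position"],t["orientation"],t["fx"],t["fy"],t["cx"],t["cy"]])
cv2.imwrite("pics/side3.png",f["image"]);cv2.imwrite("pics/w3.png",t["image"])
a=cv2.resize(f["image"][180:300,90:250],(800,600),interpolation=cv2.INTER_CUBIC)
cv2.imwrite("pics/e.png",a)
E
```

```text
hit False
0.12598528702903922 8.001680741755145 34.98446056153625 14.6833
7.777074252522728 34.98833087738603 [ 0.48854145 -0.121067   -1.95333723]
[0.57374675 0.13750633 0.18313489] 0.1819852870290392 [-0.42072401  0.4092388  -2.27030744] 19.2667
```

View pics/e.png

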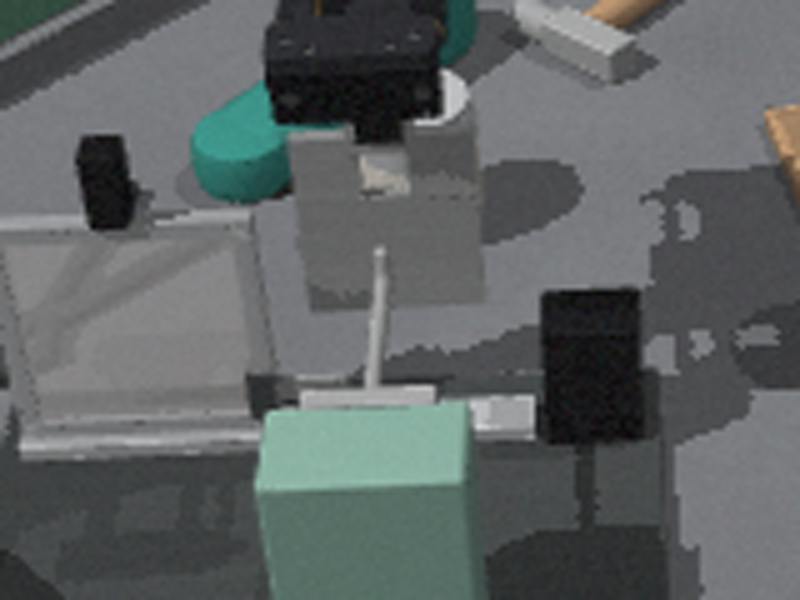

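View pics/w3.png

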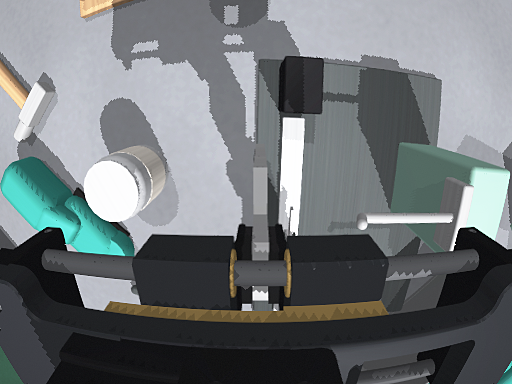

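The graduated face points outward, since the plain face shows to the side camera. In the crop the window is at (358-408,153-195) and the lip top at (380,250). The wrist view has the lip top at (362,221). I'll compare both with the predictions.

```bash
python3 - <<'E'
from h import *
S=lambda q:((q-[90,180])*5).round(1).tolist()
z=.183135-.126+.012  # gauge bottom
print("lip wrist",proj("w3.npy",w(PRESS,[[-.094,0,.166],[-.090,0,.15],[0,0,.15]])).round(1).tolist())
print("lip side",S(proj("side",w(PRESS,[[-.094,0,.166],[0,0,.158]]))))
a=w(PRESS,[-.165,0,0])[0]; print("tcp err",[0.57374675,0.13750633]-a[:2])
print("window side",S(proj("side",w(PRESS,[[-.161,-.012,z+.102],[-.161,.012,z+.102],[-.169,.012,z+.074],[-.161,.012,z+.074],[-.161,-.045,z],[-.161,.045,z]]))))
o=[("w3.npy",(-94,0,166),(362,221)),("w3.npy",(0,0,150),(453,217))]
E
```

```text
lip wrist [[365.5, 227.7], [363.6, 219.0], [459.7, 216.0]]
lip side [[375.1, 250.1], [367.6, 402.7]]
tcp err [0.00075347 0.00021025]
window side [[355.3, 155.1], [404.6, 152.7], [409.6, 186.8], [409.1, 196.8], [308.8, 314.0], [484.5, 304.2]]
```

```bash
python3 - <<'E'
from h import *; from workcell import env; import cv2
zt=.1812
h=env.move_straight(w(PRESS,[-.05,0,zt])[0],rate=.06,force_limit=5)
s=env.read_state(); l=w([0,0,-PRESS[2]],s["position"]-np.r_[PRESS[:2],0])[0]; print(h,l,s["force"],s["clock"])
if not h:
    h=env.move_straight(w(PRESS,[-.05,0,.160])[0],rate=.03,force_limit=4)
    s=env.read_state(); print("down",h,s["position"],s["force"],s["opening"]*87,s["clock"])
f=env.grab_frame("side")
a=cv2.resize(f["image"][180:300,90:250],(800,600),interpolation=cv2.INTER_CUBIC)
cv2.imwrite("pics/f.png",a)
E
```

```text
False [-5.02068540e-02 -1.03413700e-05  1.81177912e-01] [-8.05451927e-04  1.73692776e-01 -2.23257169e+00] 21.4333
down True [0.49081576 0.21771102 0.16569221] [-1.4472158   0.14891292  3.87041934] 7.7734375926133525 21.975
```

View pics/f.png

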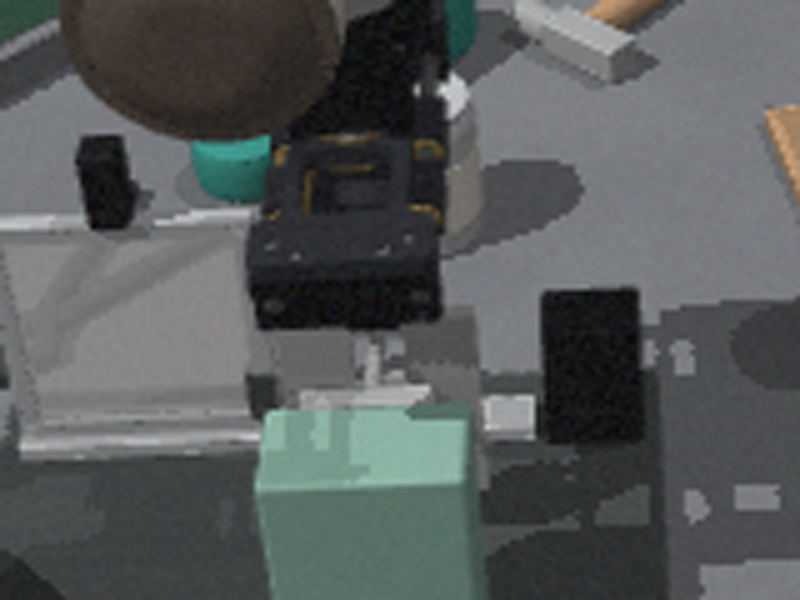

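The rod passes through the window at (370,355), and contact came at the expected height. Now I'll release the gauge and close the guard.

```bash
python3 - <<'E'
from h import *; from workcell import env; import cv2
P=lambda x,y,z: w(PRESS,[x,y,z])[0]
loc=lambda s:w([0,0,-PRESS[2]],s["position"]-np.r_[PRESS[:2],0])[0].round(4)
env.gripper_to(.35); env.dwell(.3)
env.move_straight(P(-.05,0,.30),rate=.12); env.dwell(.5)
f=env.grab_frame("wrist"); cv2.imwrite("pics/w5.png",f["image"])
env.gripper_to(0.0,20)
env.goto(P(-.13,-.18,.30),[180,0,np.degrees(PRESS[2])-270])
env.move_straight(P(-.13,-.18,.183),rate=.2)
h=env.move_straight(P(-.13,-.008,.183),rate=.06,force_limit=12)
s=env.read_state(); print(h,loc(s),s["force"],s["clock"])
env.dwell(.3)
f=env.grab_frame("side"); cv2.imwrite("pics/g.png",cv2.resize(f["image"][180:300,90:250],(800,600),interpolation=cv2.INTER_CUBIC))
E
```

```text
True [-0.13   -0.0199  0.1832] [1.19789848 1.21097845 1.63377644] 29.6417
```

View pics/g.png

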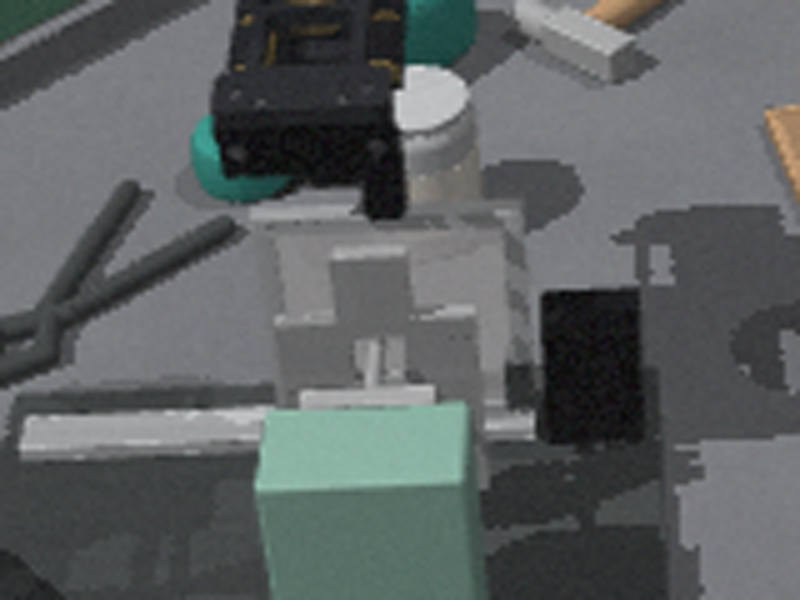

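The gauge hangs squarely with the rod through its window, and the guard panel is at the switch. The fingers stopped at y = -19.9 mm, which puts the handle at about 0 and makes the travel 130 mm, so the guard is home. I'll nudge it once more, retreat and hand in.

```bash
python3 - <<'E'
from h import *; from workcell import env
P=lambda x,y,z: w(PRESS,[x,y,z])[0]
h=env.move_straight(P(-.13,-.012,.183),rate=.05,force_limit=18)
s=env.read_state(); print(h,w([0,0,-PRESS[2]],s["position"]-np.r_[PRESS[:2],0])[0].round(4))
env.move_straight(P(-.13,-.07,.183),rate=.12); env.move_straight(P(-.13,-.10,.32),rate=.2); env.dwell(.5)
print(env.read_state()["clock"]); print(env.close_job())
E
```

```text
True [-0.1297 -0.0202  0.1829]
32.1167
the job is handed in; nothing more can be done
None
```

The gauge hangs by its window on the press hook, graduated face outward and released. The guard is pushed fully home against its stop, and I handed the job in at about 32 s of the 72 s allowed; the hand-in call returned no verdict.

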